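# Tuck the ribbed strip under the lapped plate and hold it down for tacking

## Task

Pick up the flat metal strip by its stand-up rib and lay it flat on the lower part of the sloping jig bed, short of the lapped plate, its free edge facing up the slope. Then slide it up the bed so that this edge tucks under the lapped plate, centred and square, until it meets the stop bar, without lifting the lapped plate and without disturbing the other things on the bench. Finish while still gripping the rib and pressing the strip firmly down (about 10 N or more) flat on the bed, as if for tack welding: do not let go.

Things in the scene. Friction and masses are not known exactly. Their poses are not given: they have to be found in the camera images.
- strip: the strip: a bare metal plate 130 (x) x 90 (y) x 4 (z) mm with an upright rib 10 mm thick (y), 60 mm long (x) and 30 mm high standing on its top along the middle line, from x = -60 to x = 0 mm; the rib's top is 34 mm above the underside. The other half, x = 0 to 65 mm, is bare flat plate. About 0.2 kg, loose, starts flat on the bench with the rib up, left or right of the jig. Origin: centre of the plate's underside; x towards the free edge, z up through the rib
- strip_edge (a point): middle of the strip's free (leading) edge at its underside: 65 mm from the strip's origin along its x
- strip_rib (a point): a good point to grip the rib: 25 mm behind the strip's origin (x = -25 mm), 15 mm above the plate's top
- bed: the jig's sloping grey bed: a fixed plate 280 x 180 mm, 12 mm thick, rising away from the robot at 0.26 rad (15 degrees). Origin: on its top face, in the middle of its width, 75 mm above the bench; x points up the slope along the face, y across, z out of the face. The face runs from x = -150 to x = +130 mm, y = -90 to +90 mm. Fixed to the bench at a place and yaw that vary
- stop_face (a point): middle of the lower face of the stop bar, on the bed's face at bed x = +75 mm: the strip's free edge ends here. The bar is 130 mm wide, 7 mm high, lies hidden under the lapped plate and is fixed
- lap (a joint): lift of the lapped plate, rad: 0 lying down, grows as its lip is lifted; nothing but its own weight (0.16 kg) holds it down, so a rising strip edge or a finger lifts it easily
- lap_lip (a point): middle of the lower (free) edge of the lapped plate at its underside: bed x = +30 mm, 7 mm above the bed's face. The plate is bare metal, 95 mm (along the slope) x 130 mm x 4 mm, parallel to the bed, hinged at its upper edge; the space below it is 7 mm high, open to the front and sides, and 45 mm deep to the stop bar
- angle: bystander: an L-section offcut of the same bare metal, base 100 x 50 x 5 mm with a 45 mm high wall along one long edge (not in the middle); loose. Origin: centre of its underside, z up
- hammer: bystander: a hammer lying on the bench, 270 mm long; loose. Origin: middle of its underside
- brush: bystander: a brush lying on the bench, 220 mm long; loose. Origin: middle of its underside
- discs: bystander: a stack of three grinding discs, 116 mm across, 12 mm high; loose. Origin: centre of its underside
- spraycan: bystander: a closed can, 64 mm across, 190 mm high, standing; loose. Origin: centre of its underside
- tin: bystander: an open steel tray 80 x 160 x 40 mm; loose. Origin: centre of its underside
There are look-alikes about, which are no part of the job. What is shaped like the strip but black or blue is not meant.

How it is judged:
By the outcome, as a careful person would: the job done as asked, in the order asked, and still so for the second after the job is handed in, while the arm keeps its last pose, push and grip.
It also fails if it takes over 43 s, if anything falls off the work surface, if the arm or the gripper's body presses on something with over 40 N, if the wrist force passes 120 N, or if a joint passes its speed limit or range.

## Robot

A 6-joint arm with a two-finger parallel gripper is mounted at the origin on the work surface. World frame = base frame: x ahead of the robot, y to its left, z up, the work surface at z = 0. Lengths are in m, angles in rad, forces in N, time in s.
With the tool pointing down it reaches from about 0.225 to 0.875 m from the base axis. Payload 3.4 kg.
Tool frame: the origin (TCP) lies midway between the tips of the shut fingers; the grasp point (between the pads) lies 19 mm behind it (manip.pinch_z is the z of the grasp point in the tool frame, in m); z points along the fingers, x is the direction in which the jaws open and shut, and the axes are right-handed (so a half turn about z gives the same grasp; the last joint's range is limited). The gripper opens to 85 mm and grips with 20 to 120 N. Pads are 22 mm wide; open, the fingers measure 114 mm over their backs; the gripper's body (76 mm by 85 mm) begins 54 mm behind the grasp point. The pads swing forward as they close: fully open they stand 13 mm farther back than shut.
Start: joints at [0.979, 0.276, 1.505, -0, 1.361, -0.121], TCP at [0.261, 0.512, 0.207] pointing down, gripper open.
Joint ranges: [-2.89, 2.89], [-0.75, 2.08], [0.22, 2.7], [-1.18, 4.32], [0.11, 2.71], [-2.7, 2.7]. Speed limits (rad/s): [2.57, 2.57, 3.14, 3.14, 3.14, 3.14].

## Interface

Orientations are given as a unit quaternion [w, x, y, z].
In Python, from rig import manip gives the robot as it stands. The module is installed in compiled form; this text tells all that it offers.
- The arm moves only by the tool drive_tool, never from a script. Its argument "steps" is a list of rows, each a list of 5 numbers: the shift along the tool's x, y, z in mm, then the turn about the tool's z in rad, then the gripper command: -1 is shut, 1 is fully open, values between are in proportion. A call has 1 to 5 rows; each row is the pose to reach, as a shift and turn from the pose measured when the call began, along the tool's axes at that moment; what a row does not reach only later rows make up. A row lasts 1/10 s, in which the tool goes at most 50 mm and 8.59 degrees, less where a joint would pass 70% of its speed; a pose out of reach is approached as far as the arm can. A call with a gripper value outside its range is refused whole. The fingers move at their own pace and stop on an object; "squeeze" is the grip in N (left out, the last holds). Time passes only in rows, so rows that repeat a pose let the fingers close. It gives the time, the measured TCP pose, the force and the opening at its end, in the units of the state.
- manip.get_state(): the state, without advancing time (a new reading comes with each control period).
- manip.get_image(name): name is "scene" or "top" or "wrist"; returns the picture (400x640x3 uint8, blue, green, red); there is no depth.
- manip.get_calibration(name): a dict with "camera_matrix" (3x3 intrinsics, pixels), "distortion" ([k1, k2, p1, p2, k3] as OpenCV has them; the pictures are not rectified), "rvec" (rotation vector, rad) and "tvec" (3), from world to camera coordinates, as OpenCV has them. Camera axes: x right, y down, z forward; pixel columns grow to the right and rows downward; lengths in m; the calibration is good to about 2 mm. A picture is of the moment at which its call begins: read the wrist's pose just before it. get_calibration takes no time and is no camera call; for the wrist camera it gives the pose at the moment of the call.
- manip.sign_off(): hands the job in, once; it reports no verdict.
Trained networks look in the newest picture that a camera, given by its name, has taken for a name from the list of things; names that differ only in an ending like _2 or _b are one class to them, and where a whole thing is asked for, a point or a joint stands for the part that bears it (a point fixed in the world has none). Each returns a list of dicts, best first, with "conf" (0 to 1); they miss things now and then, are a little off and sometimes report something else, mostly with a low value. They report only what shows in the picture. A call takes as long as a camera call. They do not tell look-alikes from the thing itself.
- manip.masks_of(camera, name): "pixels" (400x640 bool, what is visible of it) and "location" ([column, row] in pixels, amid what is visible of it).
The state is a dict: "clock": time; "qpos": joint angles; "qd": joint speeds; "effort": joint torques, N m; "position": TCP position; "ee_rot": TCP orientation; "contact_force": force on the tool from outside, world axes, zero at the start; "moment": the same for the moment, N m; "width": finger opening in m.
Only numpy, scipy, OpenCV 4.12 (cv2) and the standard library are available. Lean on these libraries where they do the work, as an engineer would, in place of code of your own. Each camera call takes 0.05 s, during which the arm holds its last target.

## Working session

There is one attempt and no reset: what is moved stays moved. The work goes in short steps, Python scripts to look and compute and a tool call to move; the robot and the scene stay as the last step left them, time stands still between calls to the robot, and variables do not carry over. Pictures are saved under pics/ and viewed, and the job is handed in when it is done.

Besides the shell and the picture viewer there is one more tool, called after ">>>" in YAML: its name, and indented under it one key for each argument. drive_tool: Moves the arm, as the interface text tells. Its arguments: {"type":"object","properties":{"steps":{"type":"array","items":{"type":"array","items":{"type":"number"}}},"squeeze":{"type":"number"}},"required":["steps"]}

```bash
mkdir -p pics; ls; python3 - <<'E'
from rig import manip
import cv2,numpy as np
print(manip.get_state()); print(manip.pinch_z)
for n in ["scene","top"]:
    cv2.imwrite(f"pics/{n}0.png",manip.get_image(n))
for n in ["scene","top","wrist"]:
    print(n,manip.get_calibration(n))
print(manip.get_state()['clock'])
E
```

```text
pics
{'clock': 0.0, 'qpos': array([ 9.79025158e-01,  2.76596258e-01,  1.50616627e+00, -2.38067461e-06,
        1.36070481e+00, -1.20984499e-01]), 'qd': array([ 0.00041998, -0.0014256 , -0.00066791,  0.00171873,  0.00190409,
        0.00094476]), 'effort': array([-1.23940867e-03, -4.16762531e+01, -2.45797652e+01, -5.43784372e-04,
        1.12820949e-02,  2.31171455e-06]), 'position': array([0.26047754, 0.51195255, 0.20612584]), 'ee_rot': array([ 3.90973821e-04,  8.52521493e-01,  5.22691329e-01, -8.51909430e-04]), 'contact_force': array([-0.41679791, -0.64775455,  0.13747961]), 'moment': array([-0.01211576,  0.04159511, -0.00197209]), 'width': 0.0856162741731718}
-0.0187
scene {'camera_matrix': array([[509.03194646,   0.        , 329.17093756],
       [  0.        , 509.03194646, 197.87189963],
       [  0.        ,   0.        ,   1.        ]]), 'distortion': array([-0.14224181,  0.        ,  0.        ,  0.        ,  0.        ]), 'rvec': array([ 1.29572159,  2.34255444, -0.82376268]), 'tvec': array([ 0.30867795, -0.26808846,  1.90917784])}
top {'camera_matrix': array([[467.823978  ,   0.        , 307.8913566 ],
       [  0.        , 467.823978  , 196.54914393],
       [  0.        ,   0.        ,   1.        ]]), 'distortion': array([0.0355542, 0.       , 0.       , 0.       , 0.       ]), 'rvec': array([ 2.18692495, -2.21696046,  0.0548594 ]), 'tvec': array([-0.02243394,  0.55887497,  1.65957965])}
wrist {'camera_matrix': array([[281.90827888,   0.        , 320.9153214 ],
       [  0.        , 281.90827888, 199.89962346],
       [  0.        ,   0.        ,   1.        ]]), 'distortion': array([-0.00995278,  0.        ,  0.        ,  0.        ,  0.        ]), 'rvec': array([-2.46033478, -1.50904275, -0.21746047]), 'tvec': array([-0.57448229, -0.03799172,  0.3791639 ])}
0.1
```

View pics/scene0.png

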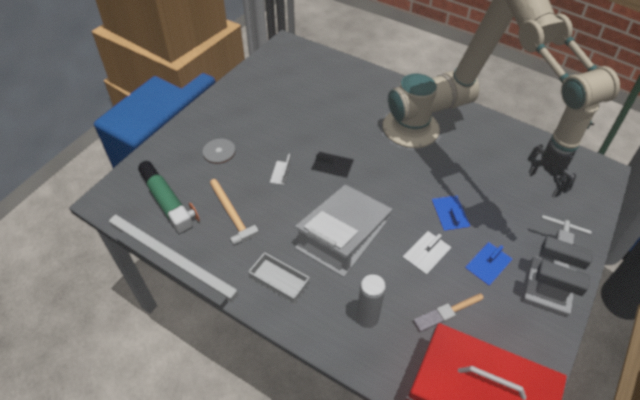

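View pics/top0.png

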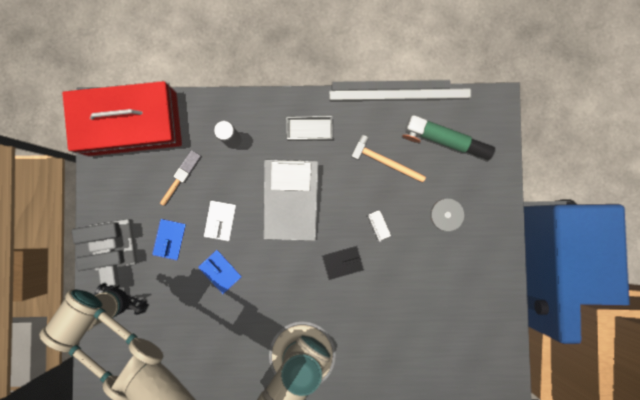

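The scene and top pictures show these candidates for the strip in the top view: bare-metal plate with a middle rib at (220,220), bare L-offcut at (379,225), blue ones at (169,239) and (219,270), and a black one at (343,262). By the description I choose (220,220), and I check it in close crops.

```bash
cat > h.py <<'E'
from rig import manip
import cv2,numpy as np
from scipy.spatial.transform import Rotation as R
from scipy.optimize import least_squares
def cal(n):
    c=manip.get_calibration(n); return c['camera_matrix'],c['distortion'],c['rvec'],c['tvec']
def proj(c,P): return cv2.projectPoints(np.asarray(P,float).reshape(-1,3),c[2],c[3],c[0],c[1])[0].reshape(-1,2)
def ray(c,uv):
    u=cv2.undistortPoints(np.asarray(uv,float).reshape(-1,1,2),c[0],c[1]).reshape(-1,2)
    Rm=cv2.Rodrigues(c[2])[0]; d=np.c_[u,np.ones(len(u))]@Rm
    return -Rm.T@np.asarray(c[3]).ravel(), d
def onz(c,uv,z):
    o,d=ray(c,uv); return o+d*((z-o[2])/d[:,2])[:,None]
def bedT(x,y,yaw):
    Rm=R.from_euler('z',yaw).as_matrix()@R.from_euler('y',-0.2618).as_matrix()
    return Rm,np.array([x,y,0.075])
E
python3 - <<'E'
from h import *
ims={n:manip.get_image(n) for n in ["scene","top"]}
np.savez('ims.npz',**ims)
for n in ims:
  for t in ["strip","bed","lap","angle"]:
    for m in manip.masks_of(n,t):
        if m['conf']<0.2: continue
        cs,_=cv2.findContours(m['pixels'].astype(np.uint8),0,1)
        k=max(cs,key=cv2.contourArea)
        print(n,t,round(m['conf'],2),np.round(m['location']),m['pixels'].sum(),cv2.approxPolyDP(k,3,True).reshape(-1,2).tolist())
        if t in("strip","bed","lap"): cv2.imwrite(f"m_{n}_{t}_{int(m['location'][0])}.png",m['pixels'].astype(np.uint8)*255)
t=ims['top']
a=cv2.resize(t[190:300,140:270],None,fx=4,fy=4,interpolation=3)
b=cv2.resize(t[150:250,250:330],None,fx=3,fy=4,interpolation=3)
cv2.imwrite('pics/cropA.png',a)
cv2.imwrite('pics/cropB.png',cv2.resize(t[150:250,255:330],None,fx=5,fy=5,interpolation=3))
cv2.imwrite('pics/cropC.png',cv2.resize(ims['scene'][180:280,285:455],None,fx=4.5,fy=4.5,interpolation=3))
print(manip.get_state()['clock'])
E
```

```text
scene strip 0.9 [448. 211.] 834 [[433, 199], [444, 229], [468, 225], [456, 196]]
scene strip 0.59 [336. 163.] 725 [[316, 155], [313, 169], [347, 176], [353, 161], [326, 152]]
scene strip 0.58 [428. 250.] 1127 [[429, 231], [404, 256], [424, 272], [449, 249], [440, 234]]
scene strip 0.42 [354. 215.] 2517 [[344, 185], [296, 228], [347, 256], [391, 209]]
scene bed 0.94 [353. 217.] 2652 [[344, 185], [296, 228], [346, 257], [392, 209]]
scene lap 0.79 [335. 229.] 863 [[306, 225], [338, 245], [356, 231], [324, 212]]
top strip 0.88 [169. 240.] 925 [[162, 219], [154, 253], [175, 259], [184, 225]]
top strip 0.79 [218. 270.] 973 [[216, 250], [198, 267], [223, 293], [239, 275]]
top strip 0.76 [340. 264.] 890 [[355, 246], [322, 255], [329, 277], [362, 269]]
top strip 0.63 [220. 223.] 934 [[212, 200], [204, 236], [227, 239], [234, 206]]
top bed 0.54 [310. 129.] 1107 [[286, 120], [288, 140], [331, 137], [330, 116]]
top lap 0.58 [293. 176.] 1032 [[271, 164], [271, 189], [308, 190], [308, 163]]
top angle 0.78 [382. 228.] 412 [[376, 211], [367, 217], [379, 241], [389, 233]]
top angle 0.58 [286. 211.] 3059 [[265, 159], [263, 237], [313, 240], [317, 161], [307, 161], [309, 189], [292, 191], [270, 187], [273, 160]]
0.6
```

View pics/cropA.png

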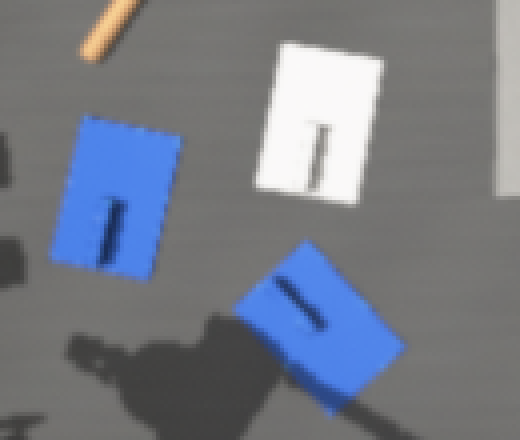

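View pics/cropB.png

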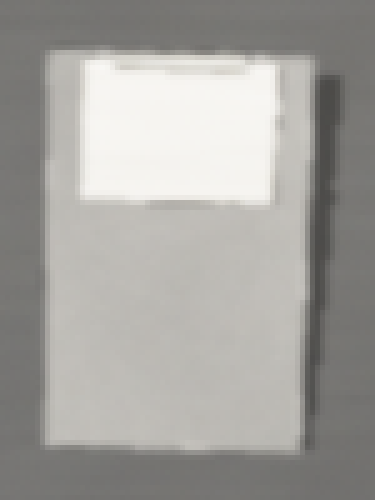

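View pics/cropC.png

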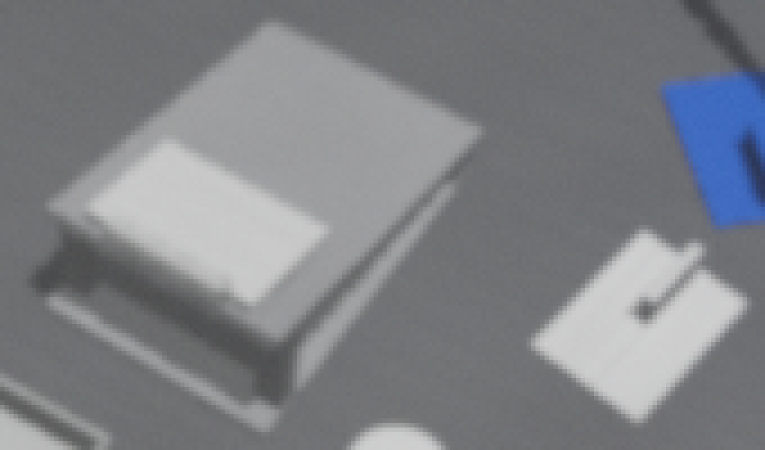

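The crops confirm it: the white plate at (220,220) has a centred rib on its robot-facing half, and its free edge points away (up in the picture). The bed spans columns 264–317 and rows 160–240, with the lapped plate at its far end. Next I fit both poses to the edges in the two views.

```bash
cat >> h.py <<'E'
def grads(im):
    g=cv2.GaussianBlur(cv2.cvtColor(im,cv2.COLOR_BGR2GRAY).astype(np.float32),(0,0),1.0)
    return cv2.Sobel(g,cv2.CV_32F,1,0)/8,cv2.Sobel(g,cv2.CV_32F,0,1)/8
def score(g,c,segs):
    s=0
    for a,b in segs:
        P=np.linspace(a,b,42)[1:-1]; p=proj(c,P).astype(np.float32)
        t=p[-1]-p[0]; L=np.linalg.norm(t); n=np.array([-t[1],t[0]])/L
        gx,gy=[cv2.remap(q,p[:,0].copy(),p[:,1].copy(),1).ravel() for q in g]
        s+=np.abs((gx*n[0]+gy*n[1]).mean())*min(L,60)/60
    return s
def loop(P): return [(P[i],P[(i+1)%len(P)]) for i in range(len(P))]
def rect(x0,x1,y0,y1,z): return np.array([[x0,y0,z],[x1,y0,z],[x1,y1,z],[x0,y1,z]])
E
cat > fit.py <<'E'
from h import *
from scipy.optimize import minimize,differential_evolution
d=np.load('ims.npz'); C={n:cal(n) for n in ['top','scene']}; G={n:grads(d[n]) for n in C}
def bedsegs(v):
    Rm,t=bedT(*v); f=lambda P:P@Rm.T+t
    return loop(f(rect(-.15,.13,-.09,.09,0)))+loop(f(rect(.03,.125,-.065,.065,.011)))[:4]
def stripsegs(v):
    Rm=R.from_euler('z',v[2]).as_matrix(); return loop(rect(-.065,.065,-.045,.045,.004)@Rm.T+[v[0],v[1],0])
i0=onz(C['top'],[[290,200],[220,221]],.0)
print(i0)
for nm,fn,c in [('bed',bedsegs,onz(C['top'],[[290,205]],.075)[0]),('strip',stripsegs,onz(C['top'],[[219.5,220]],.004)[0])]:
  for cams in (['top'],['scene'],['top','scene']):
    f=lambda v:-sum(score(G[n],C[n],fn(v)) for n in cams)
    b=[(c[0]-.03,c[0]+.03),(c[1]-.03,c[1]+.03),(-.4,.4)]
    r=differential_evolution(f,b,seed=1,tol=1e-6,maxiter=150)
    print(nm,cams,np.round(r.x,4),round(r.fun,2))
  for n in C:
    im=cv2.resize(d[n],None,fx=4,fy=4,interpolation=2)
    for a,bb in fn(r.x):
        p=(proj(C[n],[a,bb])*4+1.5).astype(int); cv2.line(im,tuple(map(int,p[0])),tuple(map(int,p[1])),(0,0,255),1)
    q=(proj(C[n],[[*r.x[:2],.03]])*4)[0].astype(int)
    cv2.imwrite(f'pics/fit_{nm}_{n}.png',im[max(q[1]-220,0):q[1]+220,max(q[0]-240,0):q[0]+240])
E
python3 fit.py
python3 - <<'E'
import cv2,numpy as np
r=[np.hstack([cv2.resize(cv2.imread(f'pics/fit_{n}_{c}.png'),(390,290)) for c in('top','scene')]) for n in('bed','strip')]
cv2.imwrite('pics/fits.png',np.vstack(r))
E
```

```text
[[0.54750389 0.03441334 0.        ]
 [0.47562114 0.28601796 0.        ]]
bed ['top'] [ 0.5536  0.032  -0.0407] -119.56
bed ['scene'] [ 0.5567  0.0323 -0.0425] -67.95
bed ['top', 'scene'] [ 0.5547  0.0321 -0.0409] -184.81
strip ['top'] [ 0.478   0.2877 -0.1904] -68.7
strip ['scene'] [ 0.4819  0.2883 -0.1909] -43.96
strip ['top', 'scene'] [ 0.4793  0.288  -0.1892] -109.79
```

View pics/fits.png

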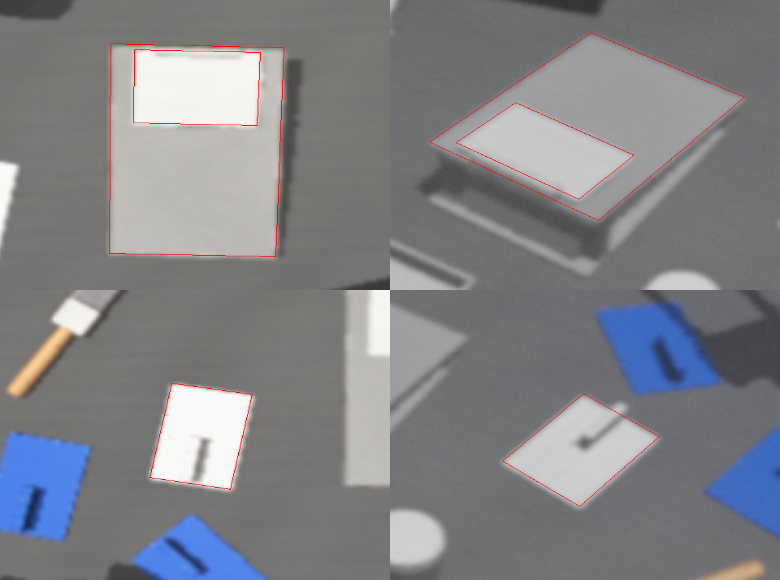

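```bash
cat >> h.py <<'E'
def tgt(P,yaw):  # world TCP target, yaw of tool x -> tool-axis shift mm and turn
    s=manip.get_state(); q=s['ee_rot']; Rt=R.from_quat(np.r_[q[1:],q[0]]).as_matrix()
    d=Rt.T@(np.asarray(P)-s['position'])*1000
    cur=np.arctan2(Rt[1,0],Rt[0,0]); w=(yaw-cur+np.pi/2)%np.pi-np.pi/2
    print('shift mm',np.round(d,1),'turn',round(-w,3),'pos',np.round(s['position'],4),'F',np.round(s['contact_force'],2),'w',round(s['width'],4),'t',round(s['clock'],2),'tilt',np.round(Rt[:,2],4))
E
python3 - <<'E'
from h import *
tgt([.4547,.2927,.15],-.189+np.pi/2)
E
```

```text
shift mm [-108.   272.5   57. ] turn -0.282 pos [0.2608 0.5125 0.2071] F [-0.32 -0.19 -0.32] w 0.0851 t 0.6 tilt [ 1.e-04  1.e-04 -1.e+00]
```

>>> drive_tool:
  steps:
    - [-20,46,0,-0.06,1]
    - [-38,92,5,-0.12,1]
    - [-56,138,15,-0.18,1]
    - [-74,184,25,-0.24,1]
    - [-90,228,40,-0.28,1]
  squeeze: 30

```text
clock: 1.1
position: [0.4248, 0.3276, 0.1676]
ee_rot: [0.0, 0.771, 0.637, 0.001]
contact_force: [0.4, 0.7, -0.4]
width: 0.0851
```

```bash
python3 - <<'E'
from h import *
tgt([.4547,.2927,.15],-.189+np.pi/2)
E
```

```text
shift mm [-28.7  35.9  17.6] turn 0.0 pos [0.4248 0.3276 0.1676] F [ 0.42  0.73 -0.37] w 0.0851 t 1.1 tilt [ 0.0023  0.0013 -1.    ]
```

>>> drive_tool:
  steps:
    - [-15,20,10,0,1]
    - [-28.7,36,18,0,1]
    - [-28.7,36,18,0,1]
    - [-28.7,36,18,0,1]

```text
clock: 1.5
position: [0.4548, 0.2927, 0.1496]
ee_rot: [-0.0, 0.771, 0.637, 0.001]
contact_force: [-0.9, 0.4, -0.6]
width: 0.0855
```

```bash
cat > wfit.py <<'E'
from h import *
import sys
from scipy.optimize import differential_evolution
c=cal('wrist'); im=manip.get_image('wrist'); cv2.imwrite('pics/'+sys.argv[1],im); np.save('w.npy',im)
print(manip.get_state()['qd'].round(3))
g=grads(im)
def segs(v):
    Rm=R.from_euler('z',v[2]).as_matrix(); f=lambda P:P@Rm.T+[v[0],v[1],0]
    return loop(f(rect(-.065,.065,-.045,.045,.004)))+loop(f(rect(-.06,0,-.005,.005,.034)))
b=[(.4793-.01,.4793+.01),(.288-.01,.288+.01),(-.25,-.13)]
r=differential_evolution(lambda v:-score(g,c,segs(v)),b,seed=1,tol=1e-6)
print(np.round(r.x,4),r.fun)
for a,bb in segs(r.x):
    p=proj(c,[a,bb]).astype(int); cv2.line(im,tuple(map(int,p[0])),tuple(map(int,p[1])),(0,0,255),1)
cv2.imwrite('pics/fit_'+sys.argv[1],im)
y=r.x[2]
tgt([r.x[0]-.025*np.cos(y),r.x[1]-.025*np.sin(y),.009],y+np.pi/2)
E
python3 wfit.py w1.png
```

```text
[ 0.018 -0.007 -0.001 -0.001 -0.    -0.001]
[ 0.4793  0.2888 -0.1924] -144.0291748046875
shift mm [ -0.   -0.2 140.9] turn 0.004 pos [0.4546 0.2932 0.1499] F [-0.2   0.3   0.28] w 0.0856 t 1.55 tilt [ 0.0022  0.0021 -1.    ]
```

View pics/fit_w1.png

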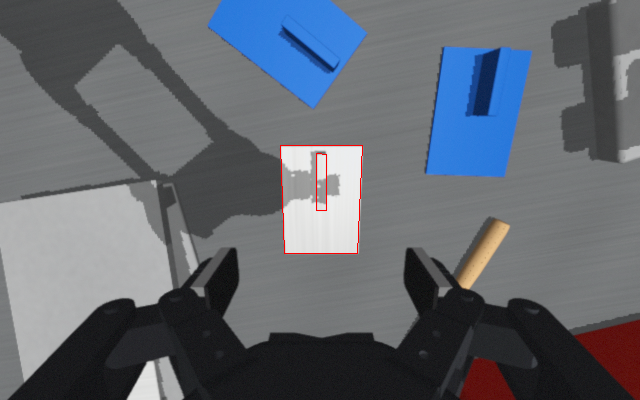

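The wrist picture shows the strip at (320,200) with the rib at (321,182); the fit lines lie on its edges and agree with the fixed cameras within 1 mm. I'm descending onto the rib.

>>> drive_tool:
  steps:
    - [0,0,45,0.004,0.2]
    - [0,0,85,0.004,0.2]
    - [0,0,115,0.004,0.2]
    - [0,0,130,0.004,0.2]
    - [0,0,136,0.004,0.2]

```text
clock: 2.05
position: [0.4532, 0.2942, 0.0126]
ee_rot: [-0.001, 0.771, 0.636, 0.0]
contact_force: [0.2, -0.3, 0.8]
width: 0.051
```

```bash
python3 - <<'E'
from h import *
tgt([.4793-.025*np.cos(.1924),.2888+.025*np.sin(.1924),.009],-.1924+np.pi/2)
E
```

```text
shift mm [-0.3  1.7  3.6] turn 0.001 pos [0.4532 0.2942 0.0126] F [ 0.16 -0.34  0.78] w 0.051 t 2.05 tilt [-3.0e-04  1.3e-03 -1.0e+00]
```

>>> drive_tool:
  steps:
    - [-0.3,1.7,3.6,0,0.2]
    - [-0.3,1.7,3.6,0,-0.4]
    - [-0.3,1.7,3.6,0,-1]
    - [-0.3,1.7,3.6,0,-1]
    - [-0.3,1.7,3.6,0,-1]
  squeeze: 40

```text
clock: 2.55
position: [0.4553, 0.2938, 0.0098]
ee_rot: [-0.0, 0.771, 0.636, 0.001]
contact_force: [-0.4, 0.2, 0.8]
width: 0.0
```

>>> drive_tool:
  steps:
    - [0,0,0,0,-1]
    - [0,0,0,0,-1]

```text
clock: 2.75
position: [0.4555, 0.2939, 0.0101]
ee_rot: [-0.0, 0.771, 0.636, 0.001]
contact_force: [-0.3, -0.8, -0.3]
width: 0.0
```

```bash
python3 - <<'E'
from h import *
tgt([.4793-.025*np.cos(.1924),.2888+.025*np.sin(.1924),.009],-.1924+np.pi/2)
cv2.imwrite('pics/w2.png',manip.get_image('wrist'))
E
```

```text
shift mm [-0.4 -0.7  1.1] turn 0.001 pos [0.4555 0.2939 0.0101] F [-0.34 -0.79 -0.32] w 0.0 t 2.75 tilt [ 0.0017  0.0022 -1.    ]
```

View pics/w2.png

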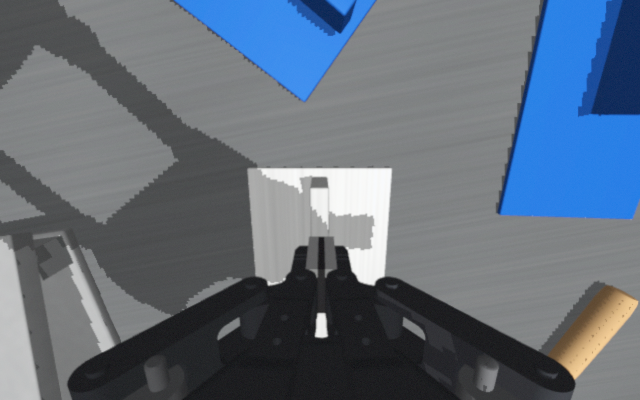

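```bash
python3 - <<'E'
import cv2
im=cv2.imread('pics/w2.png'); cv2.imwrite('pics/w2c.png',cv2.resize(im[150:350,240:400],None,fx=4,fy=3,interpolation=2))
E
```

```text
(no output)
```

View pics/w2c.png

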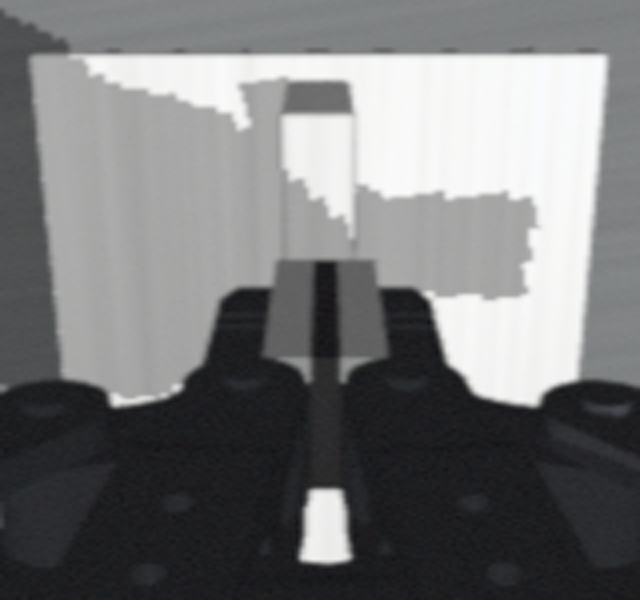

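```bash
python3 - <<'E'
from h import *
c=cal('wrist'); s=manip.get_state(); q=s['ee_rot']; Rt=R.from_quat(np.r_[q[1:],q[0]]).as_matrix()
print('cam in tool',Rt.T@(ray(c,[[320,200]])[0]-s['position']), 'axis',Rt.T@ray(c,[[320,200]])[1][0], s['width'])
f=lambda P:proj(c,np.array(P)@Rt.T+s['position']).round(0).tolist()
print('tcp,grasp,',f([[0,0,0],[0,0,-.0187],[0,-.011,-.0187],[0,-.011,0],[.005,-.011,0],[-.005,-.011,-.0187]]))
Rm=R.from_euler('z',-.1924).as_matrix();t=np.array([.4793,.2888,0])
print('rib top',[ (proj(c,Rm@np.array(p)+t).round(0)).tolist() for p in [(-.06,0,.034),(0,0,.034),(-.065,.045,.004),(-.065,-.045,.004),(.06,0,.004)]])
E
```

```text
cam in tool [ 0.00018985 -0.07162844 -0.16702399] axis [-0.00357201  0.28561766  0.95834256] 9.116258351401244e-05
tcp,grasp, [[321.0, 233.0], [321.0, 246.0], [321.0, 228.0], [321.0, 217.0], [329.0, 217.0], [312.0, 228.0]]
rib top [[[320.0, 188.0]], [[320.0, 288.0]], [[393.0, 168.0]], [[248.0, 168.0]], [[320.0, 334.0]]]
```

```bash
python3 - <<'E'
from h import *
a=manip.get_image('scene')
c=cal('scene'); p=proj(c,[[.455,.293,.03]])[0].astype(int); print(p)
cv2.imwrite('pics/s3.png',cv2.resize(a[p[1]-60:p[1]+40,p[0]-60:p[0]+60],None,fx=6,fy=6,interpolation=2))
E
```

```text
[433 241]
```

View pics/s3.png

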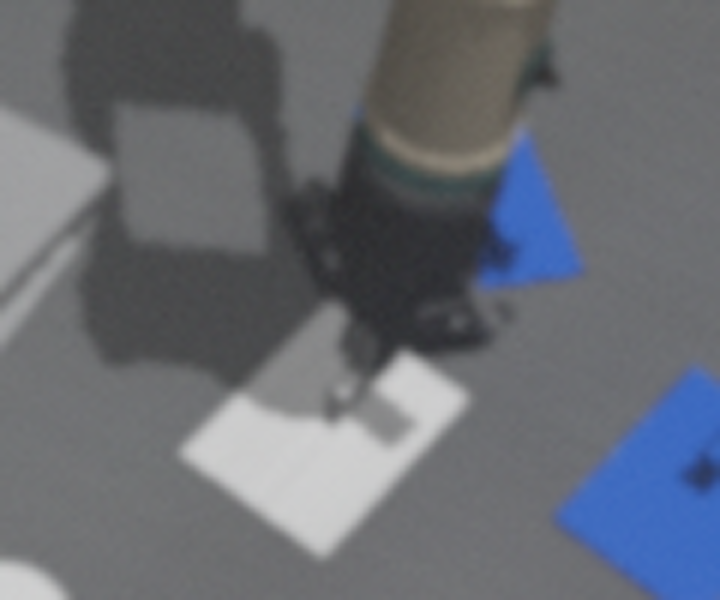

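>>> drive_tool:
  steps:
    - [0,0,0,0,-0.3]
    - [0,0,0,0,-0.3]
    - [0,0,0,0,-0.3]

```text
clock: 3.15
position: [0.4552, 0.2937, 0.0098]
ee_rot: [-0.0, 0.771, 0.636, 0.001]
contact_force: [0.1, -0.4, 0.0]
width: 0.0299
```

```bash
python3 - <<'E'
from h import *
tgt([.4793-.025*np.cos(.1924),.2888+.025*np.sin(.1924),.009],-.1924+np.pi/2)
im=manip.get_image('wrist')
cv2.imwrite('pics/w3.png',cv2.resize(im[150:350,240:400],None,fx=4,fy=3,interpolation=2))
E
```

```text
shift mm [-0.2 -0.4  0.8] turn 0.001 pos [0.4552 0.2937 0.0098] F [ 0.07 -0.4   0.04] w 0.0299 t 3.15 tilt [ 8.0e-04  1.8e-03 -1.0e+00]
```

View pics/w3.png

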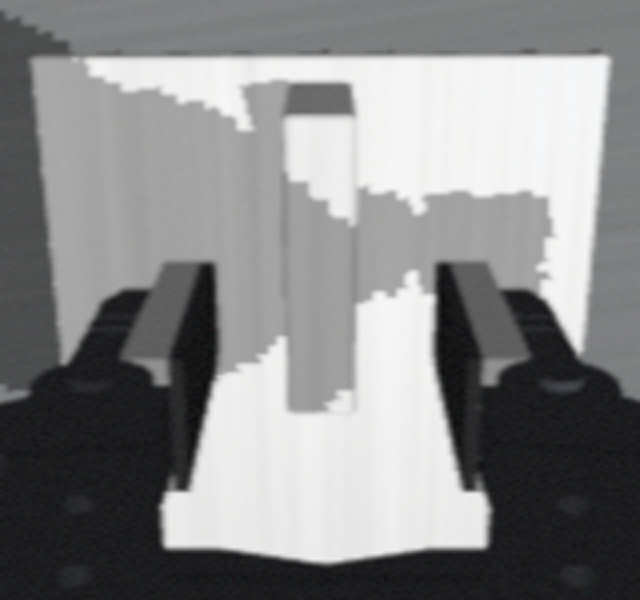

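The picture shows the 30 mm wide gap straddling the rib, but the fingertips (row ~237) image about 25 mm nearer the camera than the stated TCP, so the tips closed above the rib. I'll creep down while watching the force.

>>> drive_tool:
  steps:
    - [0,-0.4,2,0,-0.3]
    - [0,-0.4,4,0,-0.3]

```text
clock: 3.4
position: [0.4547, 0.2937, 0.0055]
ee_rot: [-0.0, 0.771, 0.636, 0.001]
contact_force: [0.4, -0.0, 0.2]
width: 0.0294
```

>>> drive_tool:
  steps:
    - [0,0,2,0,-0.3]
    - [0,0,3,0,-0.3]

```text
clock: 3.6
position: [0.4544, 0.2936, 0.0021]
ee_rot: [-0.001, 0.771, 0.636, 0.0]
contact_force: [-0.7, 0.0, -1.4]
width: 0.0298
```

```bash
python3 - <<'E'
from h import *
tgt([.4793-.025*np.cos(.1924),.2888+.025*np.sin(.1924),.0],-.1924+np.pi/2)
im=manip.get_image('wrist')
cv2.imwrite('pics/w4.png',cv2.resize(im[150:350,240:400],None,fx=4,fy=3,interpolation=2))
E
```

```text
shift mm [0.1 0.4 2.1] turn 0.001 pos [0.4544 0.2936 0.0021] F [-0.67  0.02 -1.35] w 0.0298 t 3.6 tilt [-1.0e-04  1.3e-03 -1.0e+00]
```

View pics/w4.png

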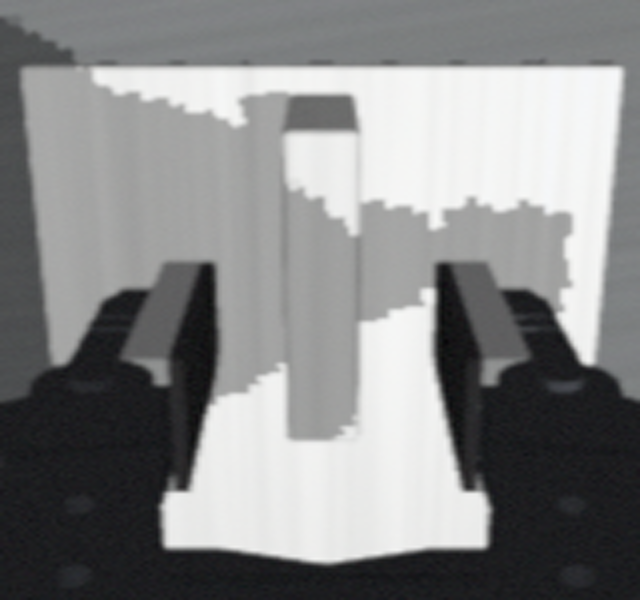

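>>> drive_tool:
  steps:
    - [0,0,2.5,0,-0.3]
    - [0,0,5,0,-0.3]
    - [0,0,7.5,0,-0.3]

```text
clock: 3.95
position: [0.4543, 0.2936, -0.0057]
ee_rot: [-0.001, 0.771, 0.636, 0.0]
contact_force: [0.2, 0.7, 0.1]
width: 0.0295
```

>>> drive_tool:
  steps:
    - [0,0,2.5,0,-0.3]
    - [0,0,5,0,-0.3]

```text
clock: 4.15
position: [0.4543, 0.2935, -0.0109]
ee_rot: [-0.001, 0.771, 0.636, 0.0]
contact_force: [-0.7, -0.5, 0.2]
width: 0.0301
```

```bash
python3 - <<'E'
from h import *
tgt([.4793-.025*np.cos(.1924),.2888+.025*np.sin(.1924),.0],-.1924+np.pi/2)
im=manip.get_image('wrist')
cv2.imwrite('pics/w5.png',cv2.resize(im[150:350,240:400],None,fx=4,fy=3,interpolation=2))
E
```

```text
shift mm [  0.2   0.5 -10.9] turn 0.001 pos [ 0.4543  0.2935 -0.0109] F [-0.68 -0.53  0.16] w 0.0301 t 4.15 tilt [-3.0e-04  1.2e-03 -1.0e+00]
```

View pics/w5.png

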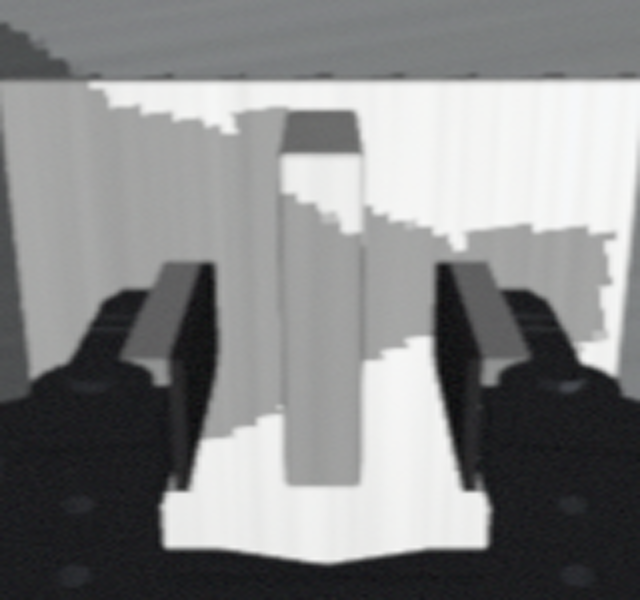

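The rib now stands clearly between the pads: the tips are ~15 mm below its top and there is no contact force. The reported TCP z therefore reads about 25 mm below the real tips, and I'll use it only relatively. Closing here.

>>> drive_tool:
  steps:
    - [0,0,1,0,-0.6]
    - [0,0,1,0,-0.8]
    - [0,0,1,0,-1]
    - [0,0,1,0,-1]
    - [0,0,1,0,-1]
  squeeze: 50

```text
clock: 4.7
position: [0.4539, 0.2933, -0.0124]
ee_rot: [-0.001, 0.771, 0.636, -0.0]
contact_force: [0.5, -0.1, -2.8]
width: 0.0094
```

```bash
python3 - <<'E'
from h import *
tgt([.4793-.025*np.cos(.1924),.2888+.025*np.sin(.1924),.0],-.1924+np.pi/2)
im=manip.get_image('wrist')
cv2.imwrite('pics/w6.png',cv2.resize(im[150:350,240:400],None,fx=4,fy=3,interpolation=2))
E
```

```text
shift mm [  0.4   0.8 -12.4] turn 0.001 pos [ 0.4539  0.2933 -0.0124] F [ 0.53 -0.07 -2.8 ] w 0.0094 t 4.7 tilt [-1.3e-03  8.0e-04 -1.0e+00]
```

View pics/w6.png

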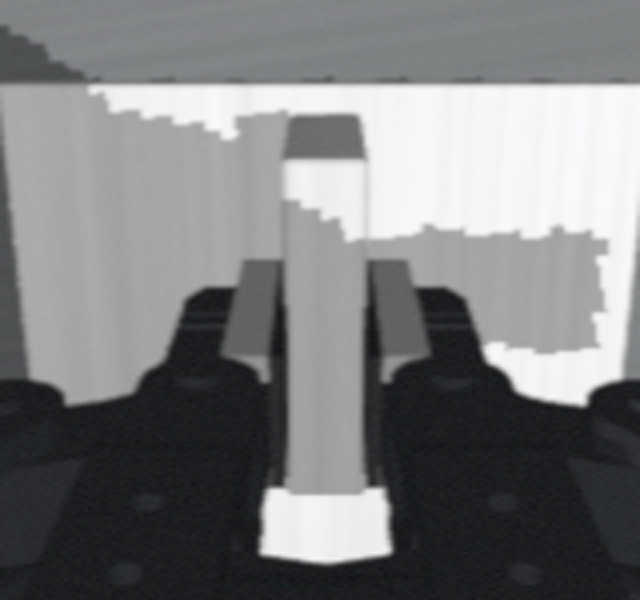

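The rib is gripped: width reads 9.4 mm and the rib is visible between the pads. Lift, then carry over the bed's lower part.

```bash
cat > bedt.py <<'E'
from h import *
B=(.5547,.0325,-.0409)
PIV=np.array([-.0258,0,.023]); OFF=.036
def tcp_for(xs,ys=0,dz=0):  # TCP for strip flat with origin at bed xs
    Rm,t=bedT(*B); p=Rm@(np.array([xs,ys,0])+PIV)+t
    return p-[0,0,OFF-dz]
YB=B[2]+np.pi/2
E
python3 - <<'E'
from bedt import *
print(tcp_for(-.065),tcp_for(.01))
tgt(tcp_for(-.065)+[0,0,.05],YB)
E
```

```text
[0.46111942 0.03632958 0.03771547] [0.53350326 0.03336743 0.05712694]
shift mm [-250.9   55.8 -100.3] turn -0.15 pos [ 0.4539  0.2934 -0.0124] F [-0.25 -0.4  -1.76] w 0.009 t 4.75 tilt [-1.3e-03  8.0e-04 -1.0e+00]
```

>>> drive_tool:
  steps:
    - [0,0,-10,0,-1]
    - [0,0,-30,0,-1]
    - [0,0,-70,0,-1]
    - [0,0,-105,0,-1]
    - [0,0,-120,0,-1]
  squeeze: 60

```text
clock: 5.25
position: [0.456, 0.2942, 0.112]
ee_rot: [0.0, 0.771, 0.636, 0.003]
contact_force: [0.5, 0.8, -1.2]
width: 0.0083
```

```bash
python3 - <<'E'
from bedt import *
tgt(tcp_for(-.065)+[0,0,.06],YB)
E
```

```text
shift mm [-252.3   53.9   13.3] turn -0.15 pos [0.456  0.2942 0.112 ] F [ 0.53  0.77 -1.16] w 0.0083 t 5.25 tilt [ 0.0049  0.0038 -1.    ]
```

>>> drive_tool:
  steps:
    - [-40,10,0,-0.03,-1]
    - [-80,20,0,-0.06,-1]
    - [-120,30,0,-0.1,-1]
    - [-160,40,0,-0.13,-1]
    - [-200,50,0,-0.15,-1]

```text
clock: 5.75
position: [0.4669, 0.0869, 0.1121]
ee_rot: [0.001, 0.721, 0.693, 0.004]
contact_force: [0.7, -0.7, -2.5]
width: 0.0087
```

```bash
python3 - <<'E'
from bedt import *
tgt(tcp_for(-.065)+[0,0,.06],YB)
im=manip.get_image('wrist')
cv2.imwrite('pics/w7.png',im)
E
```

```text
shift mm [-50.8  -3.9  14.2] turn 0.001 pos [0.4669 0.0869 0.1121] F [ 0.66 -0.65 -2.53] w 0.0087 t 5.75 tilt [ 0.0061  0.0038 -1.    ]
```

View pics/w7.png

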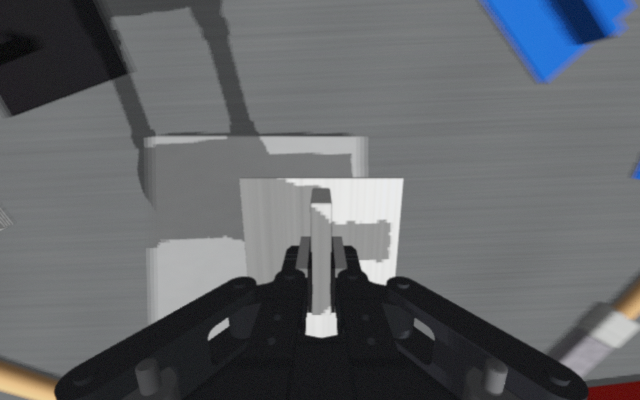

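The strip is held level at (320,230) in the wrist picture and the bed lies behind it at (250,190). Continue to above the placing spot.

>>> drive_tool:
  steps:
    - [-35,-3,5,0,-1]
    - [-50.5,-4,14,0,-1]
    - [-50.5,-4,14,0,-1]
    - [-50.5,-4,14,0,-1]

```text
clock: 6.2
position: [0.4614, 0.0306, 0.0986]
ee_rot: [0.003, 0.722, 0.692, 0.001]
contact_force: [-0.6, -0.0, -0.6]
width: 0.0084
```

```bash
cat > bfit.py <<'E'
from bedt import *
import sys
from scipy.optimize import differential_evolution
# bed+lap fit in top & wrist: edges free of the arm are chosen by score
tgt(tcp_for(-.065)+[0,0,.06],YB)
c=cal('wrist'); im=manip.get_image('wrist'); g=grads(im)
s=manip.get_state(); q=s['ee_rot']; Rt=R.from_quat(np.r_[q[1:],q[0]]).as_matrix()
def strip_segs(v): # strip pose in tool frame: x,y offset, yaw, pitch about jaw
    # tool y = strip x, tool x = strip y, tool z=-z
    M=np.array([[0,1,0],[1,0,0],[0,0,-1.]])
    Q=R.from_euler('xyz',[0,-v[3],v[2]]).as_matrix()
    f=lambda P:(((P-PIV)@Q.T)@M.T+[v[0],v[1],-OFF])@Rt.T+s['position']
    a=f(np.array([[-.065,-.045,.004],[-.065,.045,.004],[-.035,-.045,.004],[-.035,.045,.004]]))
    b=f(np.array([[-.06,-.005,.034],[-.06,.005,.034],[-.035,-.005,.034],[-.035,.005,.034]]))
    return [(a[0],a[1]),(a[0],a[2]),(a[1],a[3]),(b[0],b[1]),(b[0],b[2]),(b[1],b[3])]
r=differential_evolution(lambda v:-score(g,c,strip_segs(v)),[(-.006,.006),(-.01,.01),(-.1,.1),(-.15,.35)],seed=1,tol=1e-6)
print('strip in tool dx dy yaw pitch',np.round(r.x,4),r.fun)
for a,b in strip_segs(r.x):
    p=proj(c,[a,b]).astype(int); cv2.line(im,tuple(map(int,p[0])),tuple(map(int,p[1])),(0,0,255),1)
Rm,t=bedT(*B)
for a,b in loop(rect(-.15,.13,-.09,.09,0)@Rm.T+t):
    p=proj(c,np.linspace(a,b,20)).astype(np.int32); cv2.polylines(im,[p],False,(0,200,0),1)
cv2.imwrite('pics/'+sys.argv[1],im)
E
python3 bfit.py w8.png
```

```text
shift mm [ 5.8 -0.5  0.8] turn -0.001 pos [0.4614 0.0306 0.0986] F [-0.64 -0.03 -0.56] w 0.0084 t 6.2 tilt [ 0.0062 -0.0023 -1.    ]
strip in tool dx dy yaw pitch [ 0.0001 -0.0005 -0.0009  0.0026] -60.12366485595703
```

View pics/w8.png

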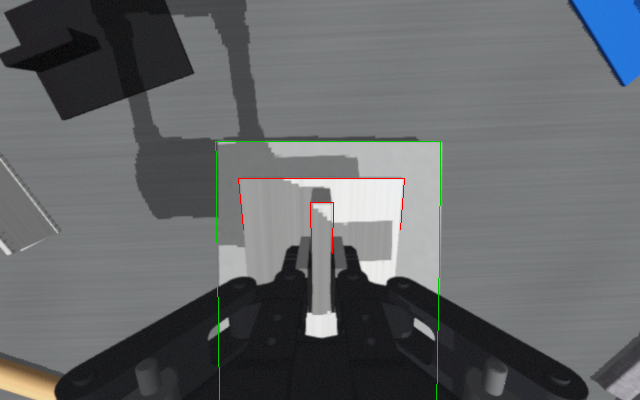

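The red fit lies on the strip in hand (offsets under 1 mm, pitch ~0), and the green bed outline lies on the bed edges at columns 217 and 441. Next: correct 5.8 mm sideways and descend.

>>> drive_tool:
  steps:
    - [5.8,0,8,0,-1]
    - [5.8,0,16,0,-1]
    - [5.8,0,24,0,-1]
    - [5.8,0,30,0,-1]
    - [5.8,0,32,0,-1]
  squeeze: 30

```text
clock: 6.75
position: [0.4613, 0.0369, 0.0656]
ee_rot: [0.002, 0.721, 0.693, 0.001]
contact_force: [-1.0, -0.2, -1.8]
width: 0.0087
```

```bash
python3 - <<'E'
from bedt import *
tgt(tcp_for(-.065),YB)
E
```

```text
shift mm [-0.6 -0.3 27.8] turn 0.0 pos [0.4613 0.0369 0.0656] F [-0.98 -0.18 -1.85] w 0.0087 t 6.75 tilt [ 0.0046 -0.0022 -1.    ]
```

>>> drive_tool:
  steps:
    - [-0.5,0,3,0,-1]
    - [-0.5,0,6,0,-1]
    - [-0.5,0,9,0,-1]
    - [-0.5,0,12,0,-1]

```text
clock: 7.15
position: [0.4598, 0.0364, 0.0539]
ee_rot: [0.002, 0.721, 0.692, 0.0]
contact_force: [-7.0, -0.2, 5.9]
width: 0.0085
```

>>> drive_tool:
  steps:
    - [0,0,3,0,-1]
    - [0,0,6,0,-1]
    - [0,0,9,0,-1]

```text
clock: 7.45
position: [0.4585, 0.0364, 0.0453]
ee_rot: [0.001, 0.721, 0.692, -0.001]
contact_force: [-5.1, 1.3, 5.1]
width: 0.0086
```

```bash
python3 bfit.py w9.png
```

```text
shift mm [ -0.1   2.6 -52.4] turn -0.0 pos [0.4585 0.0364 0.0453] F [-5.1   1.31  5.14] w 0.0086 t 7.45 tilt [ 3.e-04 -2.e-03 -1.e+00]
strip in tool dx dy yaw pitch [0.0004 0.0013 0.0002 0.1847] -64.74340057373047
```

View pics/w9.png

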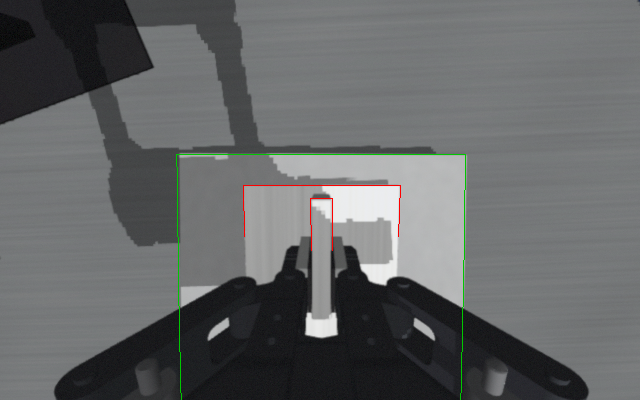

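The strip is pitching up in the pads as intended: 0.185 of 0.262 rad at ~5 N. Continue down.

>>> drive_tool:
  steps:
    - [0,1,3,0,-1]
    - [0,1,6,0,-1]

```text
clock: 7.7
position: [0.4583, 0.0364, 0.0392]
ee_rot: [0.0, 0.721, 0.692, -0.001]
contact_force: [-5.7, 0.0, 3.3]
width: 0.0084
```

>>> drive_tool:
  steps:
    - [0,0,2,0,-1]
    - [0,0,3,0,-1]

```text
clock: 7.9
position: [0.4582, 0.0364, 0.038]
ee_rot: [0.0, 0.722, 0.692, -0.001]
contact_force: [-8.5, 0.1, 24.4]
width: 0.0084
```

```bash
python3 bfit.py w10.png
```

```text
shift mm [ -0.1   2.9 -59.7] turn -0.0 pos [0.4582 0.0364 0.038 ] F [-8.54  0.07 24.45] w 0.0084 t 7.9 tilt [-0.0013 -0.0018 -1.    ]
strip in tool dx dy yaw pitch [1.000e-04 2.200e-03 2.000e-04 2.583e-01] -56.22859573364258
```

The strip is flat on the bed (pitch 0.258, ~26 N normal), with its edge at about bed x = 0, short of the lapped plate. Before sliding I check centring relative to the bed in the wrist and top views.

```bash
cat > rel.py <<'E'
from bedt import *
import sys
from scipy.optimize import differential_evolution
c=cal('wrist'); im=manip.get_image('wrist'); g=grads(im)
def bs(v):
    Rm,t=bedT(*v); f=lambda p:np.array(p)@Rm.T+t
    P=[([-.15,-.09,0],[-.15,.09,0]),([-.15,.09,0],[-.09,.09,0]),([-.15,-.09,0],[-.09,-.09,0])]
    return [(f(a),f(b)) for a,b in P]
def ss(v,bed):
    Rm,t=bedT(*bed); Q=R.from_euler('z',v[2]).as_matrix(); f=lambda p:(np.array(p)@Q.T+[v[0],v[1],0])@Rm.T+t
    P=[([-.065,-.045,.004],[-.065,.045,.004]),([-.065,-.045,.004],[-.035,-.045,.004]),([-.065,.045,.004],[-.035,.045,.004]),
       ([-.06,-.005,.034],[-.06,.005,.034]),([-.06,-.005,.034],[-.035,-.005,.034]),([-.06,.005,.034],[-.035,.005,.034])]
    return [(f(a),f(b)) for a,b in P]
xs=float(sys.argv[2])
r=differential_evolution(lambda v:-score(g,c,bs(v)),[(B[0]-.008,B[0]+.008),(B[1]-.008,B[1]+.008),(B[2]-.05,B[2]+.05)],seed=1,tol=1e-6)
print('bed(wrist)',r.x.round(4),round(r.fun,1))
r2=differential_evolution(lambda v:-score(g,c,ss(v,r.x)),[(xs-.015,xs+.015),(-.01,.01),(-.06,.06)],seed=1,tol=1e-6)
print('strip in bed x y yaw',r2.x.round(4),round(r2.fun,1))
r3=differential_evolution(lambda v:-score(g,c,ss(v,B)),[(xs-.015,xs+.015),(-.01,.01),(-.06,.06)],seed=1,tol=1e-6)
print('strip in bed(B) ',r3.x.round(4))
tgt(tcp_for(.010),YB)
for a,b in bs(r.x)+ss(r2.x,r.x):
    p=proj(c,[a,b]).astype(int); cv2.line(im,tuple(map(int,p[0])),tuple(map(int,p[1])),(0,0,255),1)
cv2.imwrite('pics/'+sys.argv[1],im)
a=manip.get_image('top'); np.save('top_last.npy',a)
cv2.imwrite('pics/t_'+sys.argv[1],cv2.resize(a[140:260,235:345],None,fx=5,fy=5,interpolation=2))
E
python3 rel.py w11.png -0.066
```

```text
bed(wrist) [ 0.554   0.0328 -0.0459] -56.8
strip in bed x y yaw [-0.051  -0.0006  0.004 ] -57.2
strip in bed(B)  [-0.051  -0.0006 -0.0131]
shift mm [  0.   75.4 -19.2] turn -0.0 pos [0.4582 0.0364 0.038 ] F [-6.84  0.79 16.26] w 0.0086 t 8.0 tilt [-0.001  -0.0018 -1.    ]
```

View pics/w11.png

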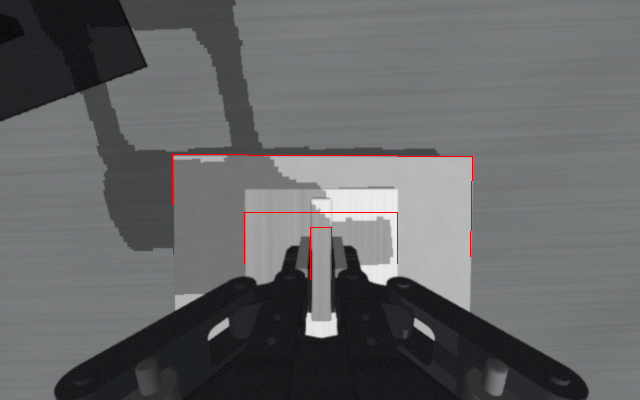

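View pics/t_w11.png

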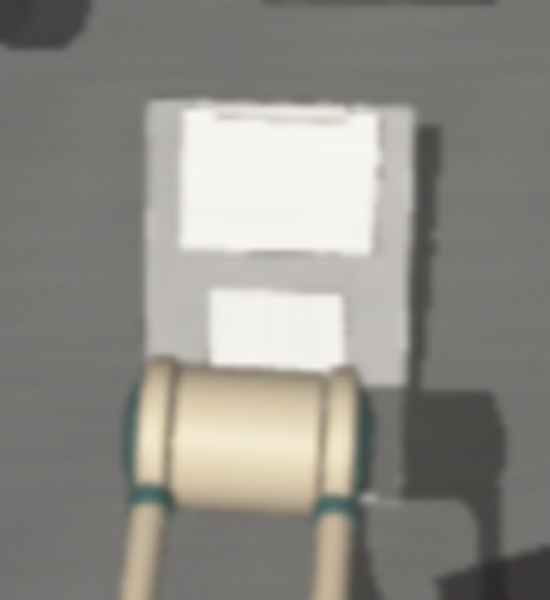

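The trailing-edge fit locked onto a wrong line (it sits at its x bound), so I ignore its x. Laterally it gives −0.6 mm, and the top view shows the strip (columns 210–345) centred and parallel under the lap (180–376), with its edge at row 290 well short of the lip at row 250. I start the slide.

>>> drive_tool:
  steps:
    - [0,3,-0.5,0,-1]
    - [0,7,-1.6,0,-1]
    - [0,11,-2.7,0,-1]
    - [0,15,-3.7,0,-1]
  squeeze: 50

```text
clock: 8.45
position: [0.4716, 0.0359, 0.0416]
ee_rot: [-0.001, 0.722, 0.692, -0.002]
contact_force: [-8.1, 0.3, 6.1]
width: 0.0092
```

```bash
cat > st.py <<'E'
from bedt import *
s=manip.get_state();F=s['contact_force'];n=np.array([-.2588,0,.966]);u=np.array([.966,-.04,.2588])
print('normal',round(F@n,1),'along',round(F@u,1)); tgt(tcp_for(.010),YB)
E
python3 st.py
```

```text
normal 8.0 along -6.3
shift mm [  0.   61.9 -15.8] turn -0.0 pos [0.4716 0.0359 0.0416] F [-8.14  0.33  6.05] w 0.0092 t 8.45 tilt [-0.0047 -0.0017 -1.    ]
```

>>> drive_tool:
  steps:
    - [0,4,-0.7,0,-1]
    - [0,8,-1.8,0,-1]
    - [0,12,-2.9,0,-1]
    - [0,16,-3.9,0,-1]
    - [0,18,-4.4,0,-1]

```text
clock: 8.95
position: [0.4875, 0.0353, 0.0459]
ee_rot: [-0.003, 0.721, 0.692, -0.004]
contact_force: [-9.2, 1.3, 8.1]
width: 0.0086
```

```bash
python3 st.py; python3 - <<'E'
from bedt import *
a=manip.get_image('top'); cv2.imwrite('pics/t12.png',cv2.resize(a[140:260,235:345],None,fx=5,fy=5,interpolation=2))
E
```

```text
normal 10.2 along -6.9
shift mm [ -0.   45.9 -11.6] turn -0.0 pos [0.4875 0.0353 0.0459] F [-9.22  1.34  8.14] w 0.0086 t 8.95 tilt [-0.0096 -0.0014 -1.    ]
```

View pics/t12.png

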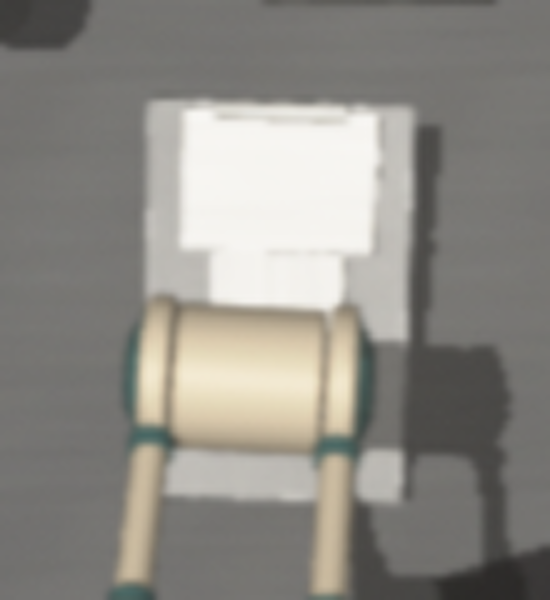

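The strip's edge has reached the lip at row ~250, still centred (210–343 against 180–376), and the lap outline is unchanged. Continue under it.

>>> drive_tool:
  steps:
    - [0,4,-0.7,0,-1]
    - [0,8,-1.7,0,-1]
    - [0,12,-2.7,0,-1]
    - [0,16,-3.7,0,-1]
    - [0,20,-4.7,0,-1]

```text
clock: 9.5
position: [0.5046, 0.0346, 0.0505]
ee_rot: [-0.005, 0.721, 0.692, -0.006]
contact_force: [-10.8, 0.1, 10.7]
width: 0.0086
```

```bash
python3 st.py; python3 - <<'E'
from bedt import *
a=manip.get_image('top'); cv2.imwrite('pics/t13.png',cv2.resize(a[140:260,235:345],None,fx=5,fy=5,interpolation=2))
a=manip.get_image('scene'); cv2.imwrite('pics/s13.png',cv2.resize(a[180:280,285:455],None,fx=4.5,fy=4.5,interpolation=2))
E
```

```text
normal 13.1 along -7.6
shift mm [-0.1 28.8 -7.1] turn -0.0 pos [0.5046 0.0346 0.0505] F [-10.76   0.15  10.72] w 0.0086 t 9.5 tilt [-0.0161 -0.0011 -0.9999]
```

View pics/t13.png

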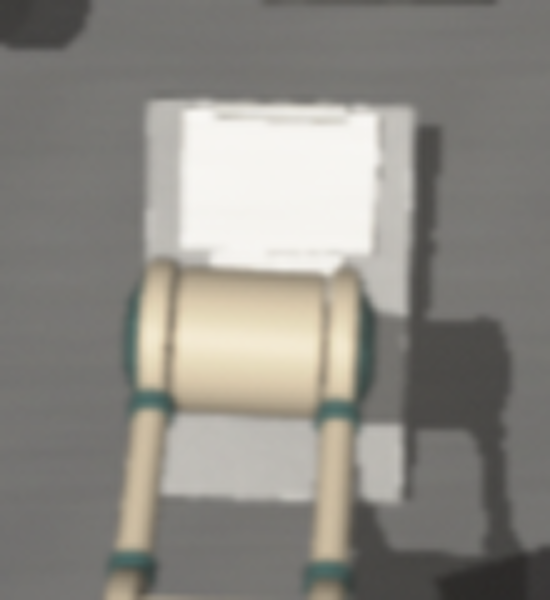

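View pics/s13.png

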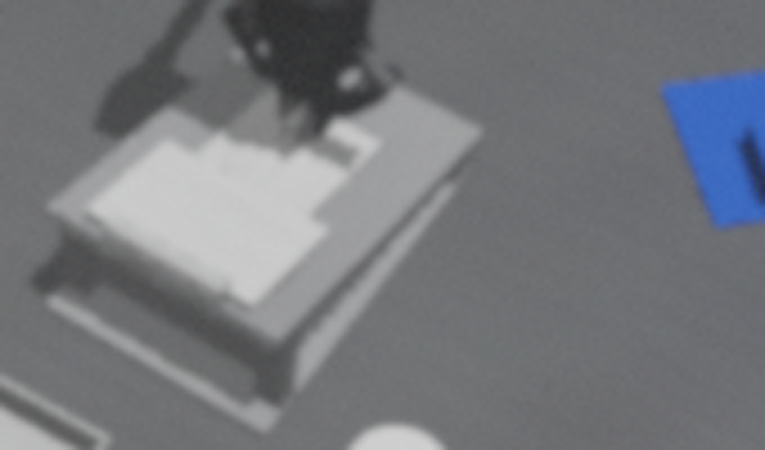

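The lap corners in the scene view are the same as before ((170,140), (325,228), (255,305)), so it's not lifted, and the strip is sliding in under it. Continue.

>>> drive_tool:
  steps:
    - [0,4,-0.7,0,-1]
    - [0,8,-1.6,0,-1]
    - [0,12,-2.6,0,-1]
    - [0,16,-3.6,0,-1]
    - [0,19,-4.3,0,-1]

```text
clock: 10.1
position: [0.5209, 0.0341, 0.055]
ee_rot: [-0.007, 0.721, 0.692, -0.008]
contact_force: [-12.4, 0.3, 12.3]
width: 0.0088
```

```bash
python3 st.py
```

```text
normal 15.1 along -8.8
shift mm [-0.2 12.5 -2.4] turn -0.0 pos [0.5209 0.0341 0.055 ] F [-12.4    0.3   12.34] w 0.0088 t 10.1 tilt [-2.220e-02 -8.000e-04 -9.998e-01]
```

>>> drive_tool:
  steps:
    - [0,3,-0.5,0,-1]
    - [0,5,-1.0,0,-1]
    - [0,7,-1.5,0,-1]
    - [0,9,-2.0,0,-1]

```text
clock: 10.5
position: [0.5275, 0.0338, 0.0568]
ee_rot: [-0.009, 0.721, 0.692, -0.01]
contact_force: [-9.1, 0.4, 8.6]
width: 0.009
```

```bash
python3 st.py
```

```text
normal 10.7 along -6.6
shift mm [-0.2  6.  -0.5] turn 0.0 pos [0.5275 0.0338 0.0568] F [-9.1   0.4   8.61] w 0.009 t 10.5 tilt [-2.760e-02 -5.000e-04 -9.996e-01]
```

>>> drive_tool:
  steps:
    - [0,2.5,-0.2,0,-1]
    - [0,3.5,-0.5,0,-1]
    - [0,4.5,-0.7,0,-1]

```text
clock: 10.8
position: [0.5293, 0.0338, 0.0573]
ee_rot: [-0.012, 0.721, 0.692, -0.012]
contact_force: [-10.3, 0.2, 8.4]
width: 0.0089
```

```bash
python3 st.py
```

```text
normal 10.8 along -7.8
shift mm [-0.2  4.2  0. ] turn 0.0 pos [0.5293 0.0338 0.0573] F [-10.28   0.23   8.4 ] w 0.0089 t 10.8 tilt [-3.360e-02 -3.000e-04 -9.994e-01]
```

>>> drive_tool:
  steps:
    - [0,2.5,-0.2,0,-1]
    - [0,4,-0.5,0,-1]
    - [0,4,-0.5,0,-1]

```text
clock: 11.1
position: [0.529, 0.0338, 0.0573]
ee_rot: [-0.015, 0.721, 0.692, -0.015]
contact_force: [-12.0, 0.7, 8.5]
width: 0.0085
```

```bash
python3 st.py; python3 bfit.py w14.png
```

```text
normal 11.3 along -9.4
shift mm [-0.3  4.5  0. ] turn 0.0 pos [0.529  0.0338 0.0573] F [-11.96   0.69   8.48] w 0.0085 t 11.1 tilt [-4.280e-02  1.000e-04 -9.991e-01]
shift mm [ -0.3 -69.6 -37.4] turn 0.0 pos [0.529  0.0338 0.0573] F [-11.96   0.69   8.48] w 0.0085 t 11.1 tilt [-4.280e-02  1.000e-04 -9.991e-01]
strip in tool dx dy yaw pitch [-1.000e-04  2.500e-03 -1.000e-04  3.018e-01] -55.92071533203125
```

View pics/w14.png

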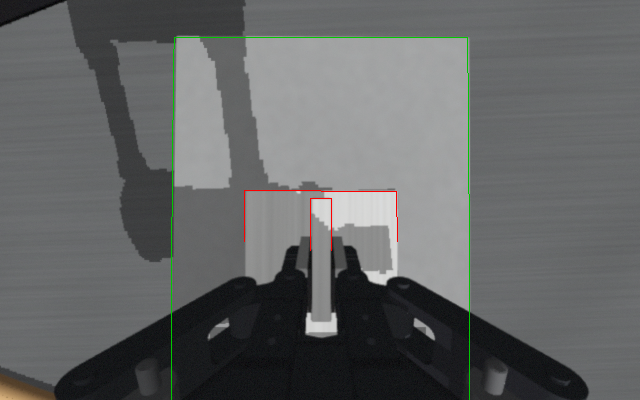

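```bash
python3 - <<'E'
from bedt import *
s=manip.get_state(); q=s['ee_rot']; Rt=R.from_quat(np.r_[q[1:],q[0]]).as_matrix()
v=[-.0001,.0025,-.0001,.3018]
M=np.array([[0,1,0],[1,0,0],[0,0,-1.]]); Q=R.from_euler('xyz',[0,-v[3],v[2]]).as_matrix()
f=lambda P:((Q@(np.array(P)-PIV)))@M.T+[v[0],v[1],-OFF]
Rm,t=bedT(*B)
for P in ([.065,0,0],[.065,.045,0],[.065,-.045,0],[-.065,0,0]):
    print(P,((Rt@f(P)+s['position']-t)@Rm).round(4))
E
python3 rel.py w15.png 0.01; python3 - <<'E'
import sys; sys.path.insert(0,'.')
from bedt import *
a=manip.get_image('scene'); cv2.imwrite('pics/s15.png',cv2.resize(a[180:280,285:455],None,fx=4.5,fy=4.5,interpolation=2))
E
```

```text
[0.065, 0, 0] [ 0.0745  0.0002 -0.0001]
[0.065, 0.045, 0] [ 0.0745  0.0452 -0.0001]
[0.065, -0.045, 0] [ 0.0745 -0.0448  0.    ]
[-0.065, 0, 0] [-0.0555  0.0002  0.0003]
bed(wrist) [ 0.5542  0.033  -0.0441] -48.3
strip in bed x y yaw [ 0.025  -0.0002  0.0035] -56.6
strip in bed(B)  [0.025  0.0003 0.0012]
shift mm [-0.3  4.5 -0. ] turn 0.0 pos [0.529  0.0338 0.0573] F [-10.71   0.5    8.47] w 0.0086 t 11.2 tilt [-4.270e-02  1.000e-04 -9.991e-01]
```

View pics/s15.png

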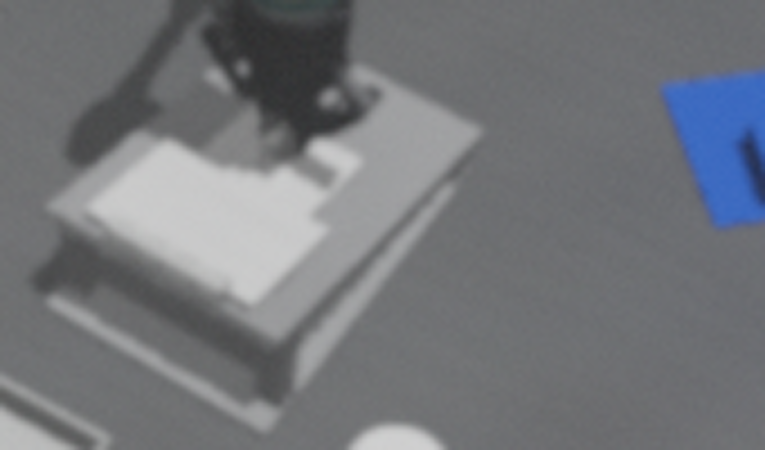

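View pics/w15.png

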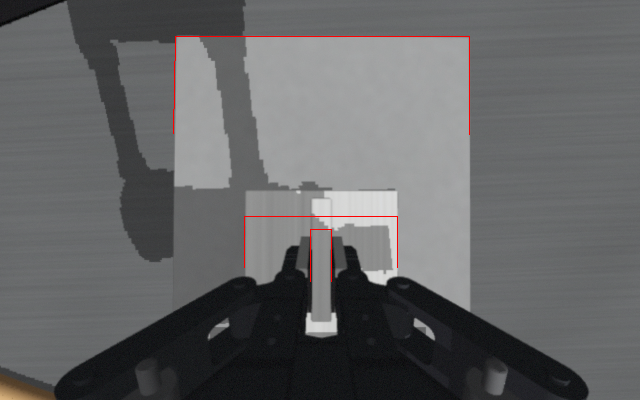

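The strip stands at bed x 74.5 mm at its edge, y ≈ 0.2 mm, yaw ≈ 0, flat, lap down. (The `rel.py` x fit again sat at its bound and is ignored.) One more push along the bed to confirm the stop is what halted it, together with more press.

>>> drive_tool:
  steps:
    - [0,3,0.1,0,-1]
    - [0,5,-0.1,0,-1]
    - [0,6,-0.3,0,-1]
    - [0,6,0,0,-1]
  squeeze: 70

```text
clock: 11.7
position: [0.5285, 0.0338, 0.0573]
ee_rot: [-0.019, 0.721, 0.692, -0.02]
contact_force: [-16.1, -0.2, 17.2]
width: 0.0086
```

```bash
python3 st.py
```

```text
normal 20.8 along -11.1
shift mm [-0.3  5.  -0.1] turn 0.0 pos [0.5285 0.0338 0.0573] F [-16.1   -0.18  17.24] w 0.0086 t 11.7 tilt [-5.570e-02  5.000e-04 -9.984e-01]
```

>>> drive_tool:
  steps:
    - [0,3,-0.6,0,-1]
    - [0,6,-1.6,0,-1]
    - [0,7,-1.8,0,-1]

```text
clock: 12.0
position: [0.5281, 0.0341, 0.0575]
ee_rot: [-0.025, 0.721, 0.692, -0.025]
contact_force: [-16.2, 0.3, 6.2]
width: 0.0086
```

```bash
python3 st.py
```

```text
normal 10.2 along -14.0
shift mm [-0.5  5.5 -0. ] turn -0.0 pos [0.5281 0.0341 0.0575] F [-16.15   0.3    6.21] w 0.0086 t 12.0 tilt [-0.0715  0.0015 -0.9974]
```

With 10 N normal it now carries 14 N along the slope without moving (far above the sliding friction seen), so it is on the stop. Now the final firm press.

>>> drive_tool:
  steps:
    - [0,2,0.3,0,-1]
    - [0,3,0.5,0,-1]
    - [0,3,0.7,0,-1]
    - [0,3,0.7,0,-1]
    - [0,3,0.7,0,-1]

```text
clock: 12.5
position: [0.5278, 0.0341, 0.0574]
ee_rot: [-0.028, 0.721, 0.692, -0.028]
contact_force: [-10.6, -0.3, 12.1]
width: 0.0088
```

```bash
python3 st.py;  python3 bfit.py w16.png; python3 st.py
```

```text
normal 14.4 along -7.1
shift mm [-0.5  5.7 -0.2] turn -0.0 pos [0.5278 0.0341 0.0574] F [-10.61  -0.26  12.11] w 0.0088 t 12.5 tilt [-0.0779  0.0018 -0.997 ]
shift mm [ -0.6 -69.6 -35. ] turn -0.0 pos [0.5278 0.0341 0.0574] F [-10.61  -0.26  12.11] w 0.0088 t 12.5 tilt [-0.0779  0.0018 -0.997 ]
strip in tool dx dy yaw pitch [-0.000e+00  2.500e-03  2.000e-04  3.306e-01] -59.40648651123047
normal 14.8 along -7.4
shift mm [-0.5  5.7 -0.2] turn -0.0 pos [0.5278 0.0341 0.0574] F [-10.96   0.16  12.4 ] w 0.0086 t 12.55 tilt [-0.078   0.0018 -0.997 ]
```

>>> drive_tool:
  steps:
    - [0,2.5,0.9,0,-1]
    - [0,3.5,1.6,0,-1]
    - [0,3.5,1.6,0,-1]
    - [0,3.5,1.6,0,-1]
    - [0,3.5,1.6,0,-1]

```text
clock: 13.05
position: [0.5275, 0.0342, 0.0573]
ee_rot: [-0.03, 0.721, 0.692, -0.03]
contact_force: [-12.5, 0.4, 19.9]
width: 0.0089
```

```bash
python3 st.py;  python3 bfit.py w17.png; python3 - <<'E'
from bedt import *
s=manip.get_state(); q=s['ee_rot']; Rt=R.from_quat(np.r_[q[1:],q[0]]).as_matrix()
for n,sl in (('top',np.s_[80:320,100:480]),('scene',np.s_[130:330,130:500])):
    a=manip.get_image(n); cv2.imwrite(f'pics/{n}17.png',cv2.resize(a[sl],None,fx=2,fy=2,interpolation=2))
    if n=='top': cv2.imwrite('pics/lap17.png',np.hstack([cv2.resize(b[150:215,250:330],None,fx=4.8,fy=4.8,interpolation=2) for b in (np.load('ims.npz')['top'],a)]))
    else: cv2.imwrite('pics/lap17s.png',np.hstack([cv2.resize(b[200:270,285:365],None,fx=4.8,fy=4.8,interpolation=2) for b in (np.load('ims.npz')['scene'],a)]))
E
python3 st.py
```

```text
normal 22.5 along -6.9
shift mm [-0.5  6.  -0.3] turn -0.001 pos [0.5275 0.0342 0.0573] F [-12.5    0.42  19.91] w 0.0089 t 13.05 tilt [-0.0849  0.002  -0.9964]
shift mm [ -0.6 -69.6 -34.6] turn -0.001 pos [0.5275 0.0342 0.0573] F [-12.5    0.42  19.91] w 0.0089 t 13.05 tilt [-0.0849  0.002  -0.9964]
strip in tool dx dy yaw pitch [-0.      0.0025 -0.0013  0.3315] -60.982200622558594
normal 22.3 along -7.2
shift mm [-0.5  6.  -0.3] turn -0.001 pos [0.5275 0.0341 0.0573] F [-12.73  -0.99  19.67] w 0.0089 t 13.2 tilt [-0.0848  0.002  -0.9964]
```

View pics/lap17s.png

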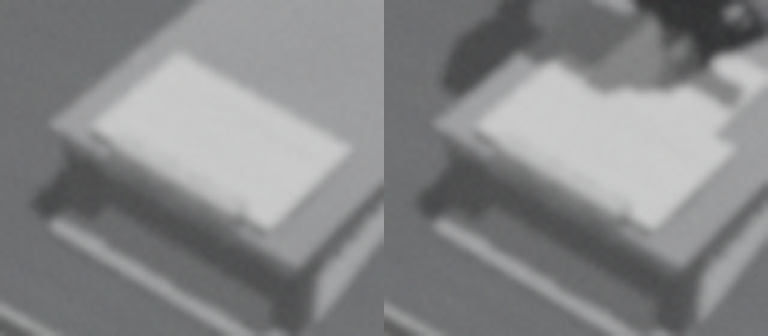

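View pics/top17.png

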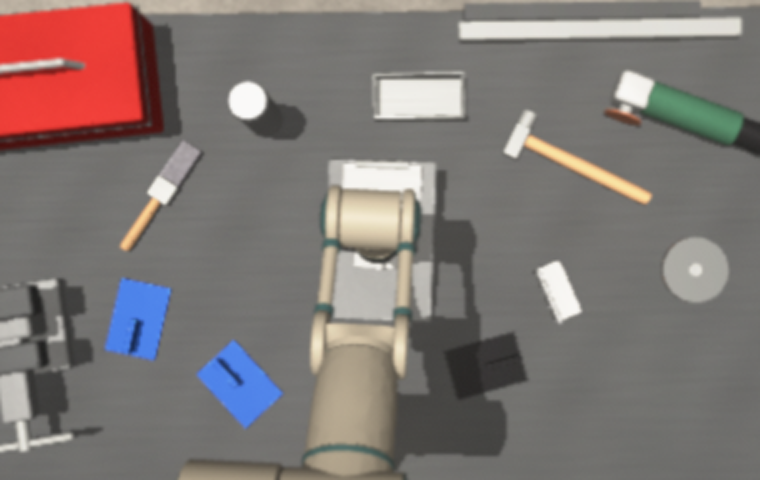

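View pics/lap17.png

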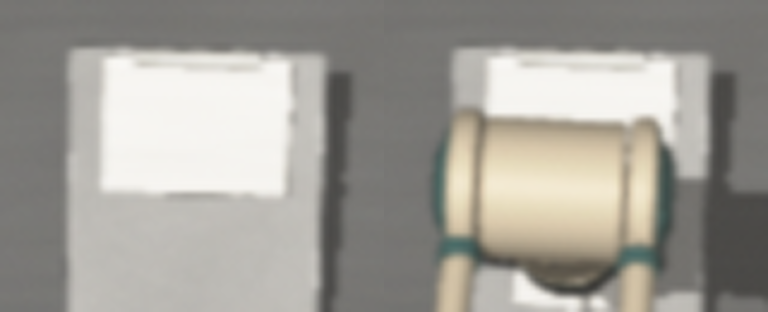

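```bash
cat > chk.py <<'E'
from bedt import *
from scipy.optimize import differential_evolution
c=cal('wrist'); im=manip.get_image('wrist'); g=grads(im); Rm,t=bedT(*B)
def ss(v):
    # fixed nose line at bed z=0; v: nose x, y, yaw, pitch(dev, + = tail lifted)
    Q=R.from_euler('ZY',[v[2],v[3]]).as_matrix(); f=lambda p:((np.array(p)-[.065,0,0])@Q.T+[v[0],v[1],0])@Rm.T+t
    P=[([-.065,-.045,.004],[-.065,.045,.004]),([-.065,-.045,.004],[-.035,-.045,.004]),([-.065,.045,.004],[-.035,.045,.004]),
       ([-.06,-.005,.034],[-.06,.005,.034]),([-.06,-.005,.034],[-.035,-.005,.034]),([-.06,.005,.034],[-.035,.005,.034])]
    return [(f(a),f(b)) for a,b in P]
for bnd in ([(.068,.078),(-.004,.004),(-.03,.03),(-.04,.04)],[(.068,.078),(-.004,.004),(-.03,.03),(-1e-6,1e-6)]):
    r=differential_evolution(lambda v:-score(g,c,ss(v)),bnd,seed=2,tol=1e-7); print(r.x.round(4),round(r.fun,2))
for i,col in enumerate([(0,0,255)]):
  for a,b in ss(r.x):
    p=(proj(c,[a,b])*1).astype(int); cv2.line(im,tuple(map(int,p[0])),tuple(map(int,p[1])),col,1)
cv2.imwrite('pics/chk.png',cv2.resize(im[160:300,220:420],None,fx=4,fy=4,interpolation=0))
E
python3 chk.py
```

```text
[ 0.0744 -0.0003 -0.0083 -0.0022] -60.88
[ 0.0745 -0.0002 -0.007   0.    ] -60.79
```

View pics/chk.png

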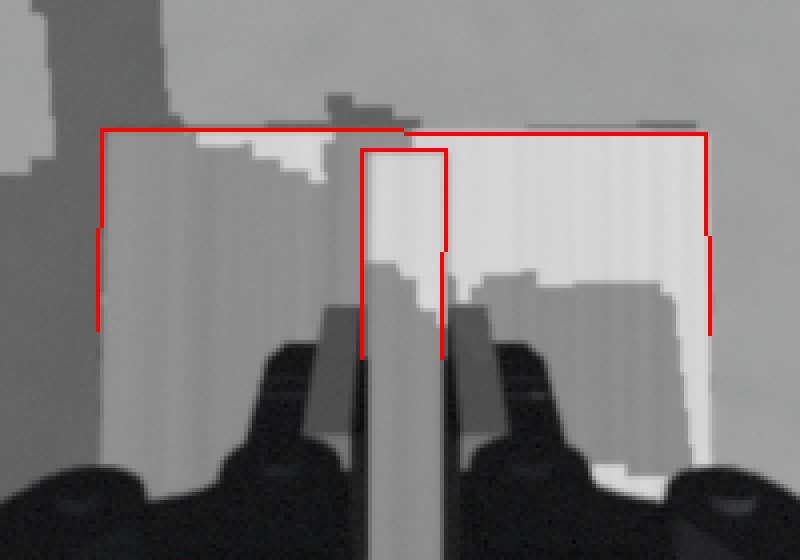

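The fit shows the strip flat (pitch deviation −0.002 rad), its edge at bed x 74.5 mm, y −0.2 mm, yaw −0.007 rad. The lap corners match the start picture and the bystanders haven't moved. The force is steady at ~22 N normal, so I hand in.

```bash
python3 -c "
from rig import manip
print(manip.sign_off(), manip.get_state()['clock'])"
```

```text
the job is handed in; nothing more can be done
the job is handed in; nothing more can be done
```

I picked the bare-metal strip up by its rib and laid it flat on the lower bed. I then slid it under the lapped plate to the stop bar and handed in while still gripping and pressing it. It took about 13 s.

**Last checks**
- **Position:** the wrist-camera fit puts the strip's edge at bed x ≈ 74.5 mm (the stop is at 75 mm), 0.2 mm off centre, with yaw within 0.01 rad.
- **Flatness:** the pitch is within about 0.002 rad of the bed.
- **Stop contact:** the strip did not advance under a 14 N push up the slope with only 10 N pressing down. That is well above the sliding friction seen, so it was on the stop.
- **Hold:** about 22 N pressing down, steady, with about 7 N up the slope. The rib is still gripped with the squeeze set at 70 N.
- **Lapped plate and bystanders:** the lapped plate's corners and the other things look unmoved in the before and after pictures.

**What disagreed or failed**
- **First grip missed:** the fingers closed above the rib. They were about 25 mm higher than the reported TCP height implied, so I reopened, crept lower and regripped.
- **Bad fit:** one image fit of the strip's position along the bed locked onto a wrong line twice, and I ignored it.
- **Tool tilt:** the tool leaned by about 0.085 rad during the push. The hand-relative pitch fit then read about 0.015 rad short of flat, while the direct bed-frame fit showed the strip flat.

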